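# Free the tray in a gel caster: cover off, sprung end gate drawn back and held

## Robot

A 6-joint arm with a two-finger parallel gripper is mounted at the origin on the work surface. World frame = base frame: x ahead of the robot, y to its left, z up, the work surface at z = 0. Lengths are in m, angles in rad, forces in N, time in s.
With the tool pointing down it reaches from about 0.275 to 0.725 m from the base axis. Payload 15.9 kg.
Tool frame: the origin (TCP) lies where the fingers leave the gripper's body, on its centre line; the fingertips stand 73 mm ahead of it and the grasp point (between the pads) lies 54 mm ahead of it (robot.tcp_to_grasp is the distance from the TCP to the grasp point, in m); z points along the fingers, y is the direction in which the jaws open and shut (so a half turn about z gives the same grasp; the last joint's range is limited). The gripper opens to 85 mm and grips with 20 to 120 N. Pads are 22 mm wide; open, the fingers measure 114 mm over their backs; the gripper's body (76 mm by 85 mm) begins 54 mm behind the grasp point. The pads swing forward as they close: fully open they stand 13 mm farther back than shut.
Start: joints at [1.333, 0.213, -0.034, 1.323, 0, 1.571], TCP at [0.118, 0.486, 0.304] pointing down, gripper open.
Joint ranges: [-2.98, 2.98], [-0.74, 1.72], [-1.14, 1.35], [-2.1, 2.04], [-1.57, 1.44], [-3.14, 3.14]. Speed limits (rad/s): [1.89, 1.89, 2.39, 2.57, 3.14, 3.14].

## Interface

Orientations are given as a unit quaternion [x, y, z, w].
In Python, from plant import robot gives the robot as it stands.
- The arm moves only by the tool play_rows, never from a script. Its argument "steps" is a list of rows, each an object of numbers: "jaw": the opening, from 0 (shut) to 1 (fully open); "tx", "ty", "tz": the shift along the tool's x, y, z in cm; "yaw": the turn about the tool's z in rad. A call has 1 to 12 rows; each row is the pose to reach, as a shift and turn from the pose measured when the call began, along the tool's axes at that moment; what a row does not reach only later rows make up. A row lasts 1/12 s, in which the tool goes at most 41.7 mm and 7.16 degrees, less where a joint would pass 70% of its speed; a pose out of reach is approached as far as the arm can. A call with a gripper value outside its range is refused whole. The fingers move at their own pace and stop on an object; "squeeze" is the grip in N (left out, the last holds). Time passes only in rows, so rows that repeat a pose let the fingers close. It gives the time, the measured TCP pose, the force and the opening at its end, in the units of the state.
- robot.sense(): the state, without advancing time (a new reading comes with each control period).
- robot.read_camera(name): name is "scene" or "side" or "wrist"; returns the picture (420x560x3 uint8, red, green, blue); there is no depth.
- robot.camera_params(name): a dict with "K" (3x3 intrinsics, pixels), "distortion" ([k1, k2, p1, p2, k3] as OpenCV has them; the pictures are not rectified), "origin" and "attitude" of the camera in the world. Camera axes: x right, y down, z forward; pixel columns grow to the right and rows downward; lengths in m; the calibration is good to about 2 mm. A picture is of the moment at which its call begins: read the wrist's pose just before it. camera_params takes no time and is no camera call; for the wrist camera it gives the pose at the moment of the call.
- robot.hand_in(): hands the job in, once; it reports no verdict.
The state is a dict: "time_s": time; "qpos": joint angles; "dq": joint speeds; "joint_torque": joint torques, N m; "position": TCP position; "tcp_rot": TCP orientation; "force": force on the tool from outside, world axes, zero at the start; "torque": the same for the moment, N m; "gripper_width": opening from 0.0 (shut) to 1.0 (fully open).
Only numpy, scipy, OpenCV 4.12 (cv2) and the standard library are available. Lean on these libraries where they do the work, as an engineer would, in place of code of your own. Each camera call takes 0.05 s, during which the arm holds its last target. There are 200 camera calls.

## Task

Take the cover plate off the gel caster and lay it gently, flat, on the absorbent pad. Then draw the caster's spring-loaded end gate back until its outer face is level with the black line across the side rails, and finish while still holding it there, so that a colleague can lift the empty tray out. Leave that tray and everything else on the bench where they are.

Things in the scene. Friction and masses are not known exactly. Their poses are not given: they have to be found in the camera images.
- caster: white gel caster fixed to the bench, 272 mm (x) by 170 (y), all sizes in mm; origin on the bench under its middle, x away from the robot within 0.35 rad. Floor at z 25. White end walls 150 wide, top z 75: far one x 100 to 124, near one x -139 to -115, with two steel spring barrels out to x -197. Aluminium side rails at y +-70 to 84, top z 45. 8 mm steel pins at (-127, 55) and (112, -55), top z 92
- cover_handle (a point): centre of the handle bar of the loose grey cover plate, 263 (x) by 140 (y) by 6, 220 to 370 g. At first it lies on the caster's end walls (underside z 75), its two 11 mm holes over the pins, which stand 11 above it. Bar 12 thick (x), 100 long (y), 14 tall, bridged over the plate's middle, 25 free under it; centre 38 above the plate's underside. Axes parallel to the caster's at first
- gate (a joint): how far the spring-loaded end gate is drawn back, m: about 0 clamped on the tray, 0.030 with its outer face level with the black line, 0.042 at the stop. It slides along the caster's -x (towards the robot). A spring pushes it back, about 5 N at 0 and 11 N at 0.030; let go, it returns at once
- gate_tab (a point): centre of the gate's grip tab: grey block 12 thick (caster x), 50 wide (y), z 56 to 72, this point at z 62; hidden under the cover at first. Below it the gate is a grey cross wall 15 thick, 137 wide, z 27 to 56. Clamped, it is centred on caster x -37.5: 70 free between it and the near end wall (two 8 mm rods cross there at y +-50, z 43), the open tray on the other side
- gate_edge (a point): middle of the gate's outer face (the side towards the near end wall), at rail-top height; moves with the gate. Axes parallel to the caster's
- mark (a point): point midway between the two black lines, 2.5 mm wide, drawn across the tops of the side rails at caster x = -75, z = 45; the gate's outer face is to be level with them
- tray_mid (a point): centre of the empty clear plastic gel tray 130 (x) by 110 (y) with a white comb standing in it near the far end, clamped in the caster between the gate and the fixed wall; floor 5 thick, top at z = 30; side walls 5 thick, top at z = 58, comb top at z = 71; open at both ends. To stay where it is
- pad: absorbent white bench pad, 320 (x) by 220 (y), 3 thick, flat and fixed on the bench to the left or right of the caster; origin at its centre on the bench. The cover goes here
- tip_box: bystander: blue pipette tip box 85 x 122 x 61, loose, on the side of the caster where the pad is not; origin under its centre
- spare_tray: bystander: another clear tray 130 x 110 x 33, loose on the bench; origin under its centre
- beaker: bystander: glass beaker 68 in diameter, 90 tall, beyond the pad; origin under its centre
- comb: bystander: white gel comb 118 x 37 x 6 lying behind the caster; origin under its middle
- marker: bystander: marker pen 127 long, 14 in diameter, lying in front of the pad; origin under its middle

How it is judged:
By the outcome, as a careful person would: the job done as asked, in the order asked, and still so for the second after the job is handed in, while the arm keeps its last pose, push and grip.
It also fails if it takes over 51 s, if anything falls off the work surface, if the arm or the gripper's body presses on something with over 40 N, if the wrist force passes 120 N, or if a joint passes its speed limit or range.

## Working session

There is one attempt and no reset: what is moved stays moved. The work goes in short steps, Python scripts to look and compute and a tool call to move; the robot and the scene stay as the last step left them, time stands still between calls to the robot, and variables do not carry over. Pictures are saved under pics/ and viewed, about 8 in all and at most 12, crops included, and the job is handed in when it is done.

Besides the shell and the picture viewer there is one more tool, called after "Emit:" as name([rows], argument=value, ...), one row to a line, values as JSON. play_rows: Moves the arm, as the interface text tells. Its arguments: {"type":"object","properties":{"steps":{"type":"array"},"squeeze":{"type":"number"}},"required":["steps"]}

```bash
ls; mkdir -p pics
cat > h.py <<'E'
import numpy as np, cv2
from scipy.spatial.transform import Rotation as R
from plant import robot
def cam(n):
    p=robot.camera_params(n); A=np.array(p["attitude"],float)
    M=A if A.shape==(3,3) else R.from_quat(A).as_matrix()
    return np.array(p["K"]),np.array(p["distortion"]),np.array(p["origin"]),M
def ray(c,uv):
    K,D,o,M=c; q=cv2.undistortPoints(np.array([[uv]],float),K,D)[0,0]
    d=M@np.array([q[0],q[1],1]); return o,d/np.linalg.norm(d)
def atz(c,uv,z):
    o,d=ray(c,uv); return o+d*(z-o[2])/d[2]
def tri(obs):
    A=np.zeros((3,3));b=np.zeros(3)
    for c,uv in obs:
        o,d=ray(c,uv);P=np.eye(3)-np.outer(d,d);A+=P;b+=P@o
    x=np.linalg.solve(A,b)
    return x,[round(1e3*np.linalg.norm((np.eye(3)-np.outer(ray(c,uv)[1],ray(c,uv)[1]))@(x-ray(c,uv)[0])),1) for c,uv in obs]
def proj(c,X):
    K,D,o,M=c; return cv2.projectPoints(np.atleast_2d((np.atleast_2d(X)-o)@M),np.zeros(3),np.zeros(3),K,D)[0][:,0]
def snap(n,f,crop=None,s=1):
    c=cam(n); im=robot.read_camera(n)[:,:,::-1]; cv2.imwrite(f"pics/{f}_raw.png",im)
    if crop: x,y,w,h=crop; im=im[y:y+h,x:x+w]
    if s!=1: im=cv2.resize(im,None,fx=s,fy=s,interpolation=cv2.INTER_CUBIC)
    cv2.imwrite(f"pics/{f}.png",im); return c
E
python3 - <<'E'
from h import *
for n in("scene","side","wrist"):
    c=snap(n,n+"0",s=1.0); print(n,c[0].round(1).tolist(),c[1],c[2].round(3),c[3].round(2).tolist())
a=[cv2.imread(f"pics/{n}0_raw.png") for n in("scene","side")]
s=robot.sense();print(s)
E
```

```text
pics
scene [[448.4, 0.0, 282.4], [0.0, 448.4, 210.7], [0.0, 0.0, 1.0]] [0.02361894 0.         0.         0.         0.        ] [1.325 0.589 0.978] [[-0.59, 0.54, -0.6], [0.8, 0.39, -0.45], [-0.01, -0.75, -0.66]]
side [[380.6, 0.0, 277.6], [0.0, 380.6, 208.7], [0.0, 0.0, 1.0]] [0.03618212 0.         0.         0.         0.        ] [ 0.283 -0.906  0.722] [[0.97, -0.15, 0.19], [-0.24, -0.55, 0.8], [-0.01, -0.82, -0.57]]
wrist [[330.8, 0.0, 276.6], [0.0, 330.8, 208.5], [0.0, 0.0, 1.0]] [-0.0060921  0.         0.         0.         0.       ] [0.052 0.501 0.374] [[0.24, 0.94, 0.26], [0.97, -0.23, -0.06], [-0.0, 0.27, -0.96]]
{'time_s': 0.15, 'qpos': array([ 1.33300819e+00,  2.13285406e-01, -3.48779323e-02,  1.32353135e+00,
        4.28464862e-06,  1.57078718e+00]), 'dq': array([-5.85397217e-04,  4.61105514e-05,  6.28467234e-04,  4.04018220e-04,
        5.75235081e-06,  7.90228501e-04]), 'joint_torque': array([ 9.49848290e-04, -6.86407042e+01,  4.87247479e+01,  1.30454273e-02,
        2.33082076e-06, -3.31646326e-06]), 'position': array([0.11772835, 0.48573524, 0.30352339]), 'tcp_rot': array([ 1.18609605e-01,  9.92940864e-01, -4.45755138e-04, -5.54084092e-05]), 'force': array([-0.2198548 ,  0.00879602, -0.22326207]), 'torque': array([-0.02151138, -0.01805848,  0.03957423]), 'gripper_width': 0.9993108217794596}
```

View pics/scene0.png

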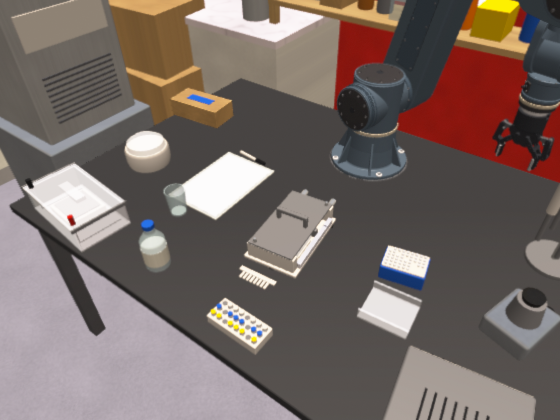

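View pics/side0.png

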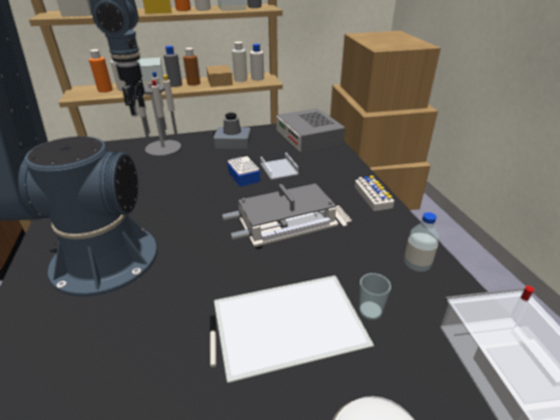

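Scene view: caster with cover at about (292,228), pad at (228,183), and the tip box and spare tray at right (405,265), (392,307). In the side view the caster is at (288,212) and the pad at (290,322). I'll enlarge the caster in both.

Run:
```python
import cv2,numpy as np
a=cv2.imread("pics/scene0_raw.png")[180:280,230:350]; b=cv2.imread("pics/side0_raw.png")[170:250,215:360]
a=cv2.resize(a,None,fx=5,fy=5,interpolation=cv2.INTER_CUBIC); b=cv2.resize(b,None,fx=5,fy=5,interpolation=cv2.INTER_CUBIC)
cv2.imwrite("pics/ca.png",a);cv2.imwrite("pics/cb.png",b)
```

```text
(no output)
```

View pics/ca.png

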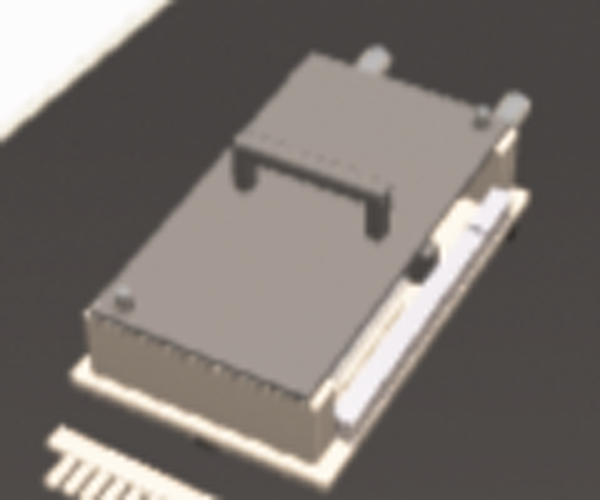

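View pics/cb.png

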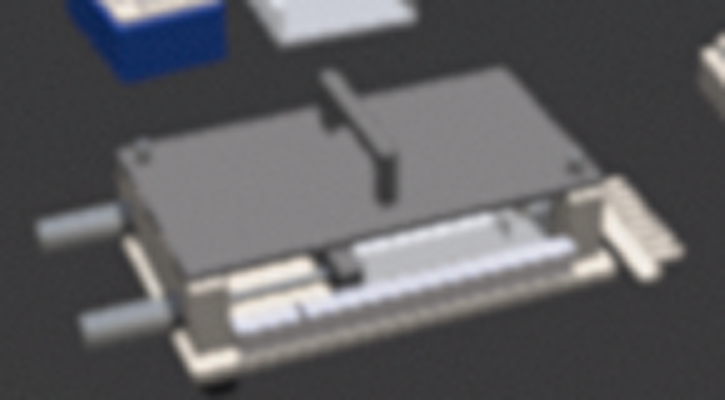

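Run:
```python
from h import *
from scipy.optimize import least_squares
cs,cd=cam("scene"),cam("side")
f=lambda o,p:np.array(o)+np.array(p)/5
S=[f((230,180),p) for p in[(313,53),(515,128),(88,315),(312,398)]]
D=[f((215,170),p) for p in[(187,275),(118,150),(603,178),(503,68)]]
for a,b in zip(S,D): print("corner",*[np.round(v,4) for v in tri([(cs,a),(cd,b)])])
L=np.array([[-.1315,-.07],[-.1315,.07],[.1315,-.07],[.1315,.07]])
def pts(p): c,s=np.cos(p[3]),np.sin(p[3]); return np.c_[L@np.array([[c,s],[-s,c]])+p[:2],np.full(4,p[2])]
r=least_squares(lambda p:np.r_[(proj(cs,pts(p))-S).ravel(),(proj(cd,pts(p))-D).ravel()],[.5,0,.08,0])
print("plate",r.x.round(4),np.abs(r.fun).max())
for n,a,b in[("h-",(240,150),(387,158)),("h+",(383,193),(332,78))]:
    print(n,tri([(cs,f((230,180),a)),(cd,f((215,170),b))]))
# pad corners scene via bright mask
for n,c,rect in(("scene",cs,(165,145,115,75)),("side",cd,(205,272,170,105))):
    im=cv2.imread(f"pics/{n}0_raw.png"); x,y,w,h=rect
    m=(im[y:y+h,x:x+w].min(2)>150).astype(np.uint8)
    ct=max(cv2.findContours(m,0,2)[0],key=cv2.contourArea)+np.array([x,y])
    q=cv2.approxPolyDP(cv2.convexHull(ct),6,True)[:,0]
    for u in q: print(n,u,atz(c,u.astype(float),.003).round(3))
print(atz(cs,(248,156),.01),atz(cs,(265,162),.01))
print(atz(cs,(176,213),0),atz(cd,(371,310),0))
```

```text
corner [ 0.4127 -0.0572  0.079 ] [1.1 1.1]
corner [0.3965 0.0844 0.0757] [0.6 0.6]
corner [ 0.6748 -0.0249  0.0773] [0.2 0.2]
corner [0.6559 0.1137 0.0786] [2.3 2.3]
plate [0.535  0.029  0.0777 0.1212] 0.9968392012380605
h- (array([ 0.54142001, -0.0172135 ,  0.10961933]), [np.float64(0.1), np.float64(0.1)])
h+ (array([0.52992801, 0.07407283, 0.11383456]), [np.float64(2.1), np.float64(2.1)])
scene [273 170] [ 0.278 -0.24   0.003]
scene [216 218] [ 0.594 -0.231  0.003]
scene [169 195] [ 0.601 -0.443  0.003]
scene [228 152] [ 0.286 -0.453  0.003]
side [372 343] [ 0.602 -0.446  0.003]
side [226 376] [ 0.282 -0.444  0.003]
side [214 301] [ 0.279 -0.24   0.003]
side [335 276] [ 0.598 -0.234  0.003]
[ 0.26908556 -0.36577116  0.01      ] [ 0.26254916 -0.28888482  0.01      ]
[ 0.65043342 -0.35772008  0.        ] [ 0.64113453 -0.3594956   0.        ]
```

Emit:
play_rows([
  {"jaw":1,"tx":-51.3,"ty":-34.6,"tz":3,"yaw":1.21},
  {"jaw":1,"tx":-51.3,"ty":-34.6,"tz":3,"yaw":1.21},
  {"jaw":1,"tx":-51.3,"ty":-34.6,"tz":3,"yaw":1.21},
  {"jaw":1,"tx":-51.3,"ty":-34.6,"tz":3,"yaw":1.21},
  {"jaw":1,"tx":-51.3,"ty":-34.6,"tz":3,"yaw":1.21},
  {"jaw":1,"tx":-51.3,"ty":-34.6,"tz":3,"yaw":1.21},
  {"jaw":1,"tx":-51.3,"ty":-34.6,"tz":3,"yaw":1.21},
  {"jaw":1,"tx":-51.3,"ty":-34.6,"tz":3,"yaw":1.21},
  {"jaw":1,"tx":-51.3,"ty":-34.6,"tz":3,"yaw":1.21},
  {"jaw":1,"tx":-51.3,"ty":-34.6,"tz":3,"yaw":1.21},
  {"jaw":1,"tx":-51.3,"ty":-34.6,"tz":3,"yaw":1.21},
  {"jaw":1,"tx":-51.3,"ty":-34.6,"tz":3,"yaw":1.21},
])

```text
time_s: 1.15
position: [0.4552, 0.1148, 0.2795]
tcp_rot: [0.663, 0.749, -0.0, 0.0]
force: [0.8, 1.1, 0.3]
gripper_width: 1.002
```

```bash
cat >> h.py <<'E'
def to(xyz,ang):
    "shift in tool axes (cm) and yaw to bring TCP to xyz with tool y at world angle ang"
    s=robot.sense(); M=R.from_quat(s["tcp_rot"]).as_matrix(); d=M.T@(np.array(xyz)-s["position"])*100
    a=np.arctan2(M[1,1],M[0,1]); y=(a-ang+np.pi/2)%np.pi-np.pi/2
    print("t",round(s["time_s"],2),"pos",s["position"].round(4),"ang",a.round(3),"F",s["force"].round(1),"w",round(s["gripper_width"],3),"q",s["qpos"].round(2),"down",M[:,2].round(3))
    print("  tx,ty,tz",d.round(2),"yaw",y.round(3))
E
python3 -c "
from h import *
to([.535,.029,.27],.121)"
```

```text
t 1.15 pos [0.4552 0.1148 0.2795] ang 0.122 F [0.8 1.1 0.3] w 1.002 q [ 0.25  0.16 -0.17  1.25 -0.    1.7 ] down [-0.    -0.001 -1.   ]
  tx,ty,tz [-9.49  6.87  0.96] yaw 0.001
```

Emit:
play_rows([
  {"jaw":1,"tx":-9.5,"ty":6.9,"tz":1,"yaw":0},
  {"jaw":1,"tx":-9.5,"ty":6.9,"tz":1,"yaw":0},
  {"jaw":1,"tx":-9.5,"ty":6.9,"tz":1,"yaw":0},
  {"jaw":1,"tx":-9.5,"ty":6.9,"tz":1,"yaw":0},
  {"jaw":1,"tx":-9.5,"ty":6.9,"tz":1,"yaw":0},
])

```text
time_s: 1.57
position: [0.5358, 0.0275, 0.2686]
tcp_rot: [0.664, 0.748, -0.001, -0.0]
force: [-0.6, 0.3, -0.1]
gripper_width: 1.0
```

```bash
python3 -c "
from h import *
to([.535,.029,.27],.121)
c=snap('wrist','w1',s=1.4)
import pickle;pickle.dump(c,open('w1.pkl','wb'))
L=np.array([[-.1315,-.07],[-.1315,.07],[.1315,-.07],[.1315,.07]]);
m=R.from_euler('z',.121).as_matrix()[:2,:2]
print(proj(c,np.c_[L@m.T+[.535,.029],np.full(4,.081)]).round()*1.4, proj(c,[.535,.029,.12])*1.4)
"
```

```text
t 1.57 pos [0.5358 0.0275 0.2686] ang 0.119 F [-0.6  0.3 -0.1] w 1.0 q [ 0.05  0.3  -0.01  1.26 -0.    1.5 ] down [-0.002 -0.001 -1.   ]
  tx,ty,tz [ 0.16 -0.07 -0.14] yaw -0.002
[[173.6 392. ]
 [140.  155.4]
 [599.2 392. ]
 [631.4 155.4]] [[385.88619913 301.58896106]]
```

View pics/w1.png

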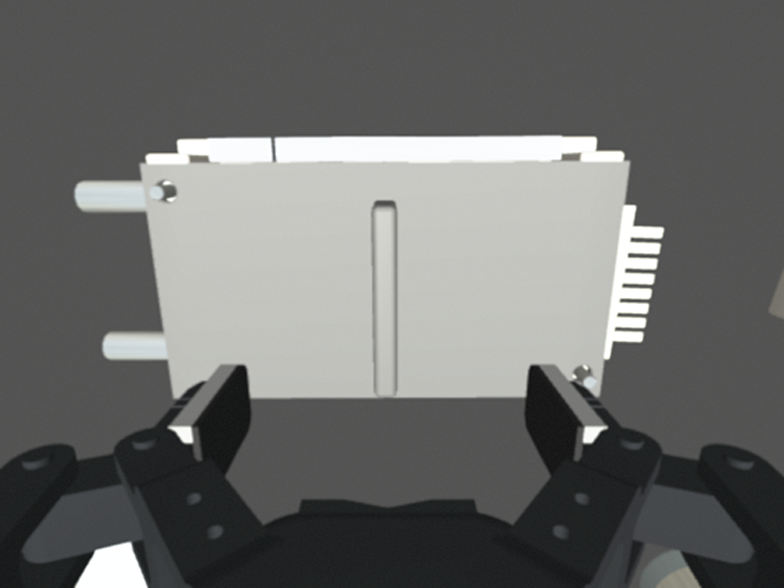

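The wrist view shows the plate corners at (174,398), (143,164), (601,398) and (628,164), and the bar from (384,203) to (385,395). Jaws and bar are parallel. I'll refit the pose.

```bash
python3 -c "
from h import *
import pickle;c=pickle.load(open('w1.pkl','rb'))
from scipy.optimize import least_squares
L=np.array([[-.1315,-.07],[-.1315,.07],[.1315,-.07],[.1315,.07]])
S=np.array([(174,398),(143,164),(601,398),(628,164)])/1.4
def pts(p): s=R.from_euler('z',p[3]).as_matrix()[:2,:2]; return np.c_[L@s.T+p[:2],np.full(4,p[2])]
r=least_squares(lambda p:(proj(c,pts(p))-S).ravel(),[.535,.029,.081,.12]);print(r.x.round(4),np.abs(r.fun).max())
print('bar',[atz(c,np.array(u)/1.4,.12).round(4) for u in((384,206),(385,395),(385,300))])
x,y,_,a=r.x;to([x,y,.167],a)
"
```

```text
[0.5356 0.0246 0.0804 0.1208] 1.7131520629278612
bar [array([0.5286, 0.0752, 0.12  ]), array([ 0.5406, -0.0218,  0.12  ]), array([0.5345, 0.0298, 0.12  ])]
t 1.62 pos [0.5352 0.0285 0.269 ] ang 0.121 F [-0.6  0.1  0.5] w 1.002 q [ 0.05  0.3  -0.01  1.26 -0.    1.5 ] down [-0.001 -0.001 -1.   ]
  tx,ty,tz [-0.39  0.02 10.2 ] yaw 0.0
```

Emit:
play_rows([
  {"jaw":1,"tx":-0.15,"ty":0,"tz":3.5},
  {"jaw":0.6,"tx":-0.15,"ty":0,"tz":7},
  {"jaw":0.6,"tx":-0.15,"ty":0,"tz":9.2},
  {"jaw":0.6,"tx":-0.15,"ty":0,"tz":10.2},
  {"jaw":0.6,"tx":-0.15,"ty":0,"tz":10.2},
  {"jaw":0.6,"tx":-0.15,"ty":0,"tz":10.2},
  {"jaw":0,"tx":-0.15,"ty":0,"tz":10.2},
  {"jaw":0,"tx":-0.15,"ty":0,"tz":10.2},
  {"jaw":0,"tx":-0.15,"ty":0,"tz":10.2},
  {"jaw":0,"tx":-0.15,"ty":0,"tz":10.2},
  {"jaw":0,"tx":-0.15,"ty":0,"tz":10.2},
  {"jaw":0,"tx":-0.15,"ty":0,"tz":10.2},
], squeeze=60)

```text
validation failed for argument at $.st...
```

Emit:
play_rows([
  {"jaw":0,"tz":0},
  {"jaw":0,"tz":0},
  {"jaw":0,"tz":-0.3},
  {"jaw":0,"tz":-0.6},
  {"jaw":0,"tz":-1},
  {"jaw":0,"tz":-1.5},
  {"jaw":0,"tz":-2},
  {"jaw":0,"tz":-2},
])

```text
validation failed for argument at $.st...
```

Emit:
play_rows([
  {"jaw":1,"tx":-0.15,"ty":0,"tz":3.5,"yaw":0},
  {"jaw":0.6,"tx":-0.15,"ty":0,"tz":7,"yaw":0},
  {"jaw":0.6,"tx":-0.15,"ty":0,"tz":9.2,"yaw":0},
  {"jaw":0.6,"tx":-0.15,"ty":0,"tz":10.2,"yaw":0},
  {"jaw":0.6,"tx":-0.15,"ty":0,"tz":10.2,"yaw":0},
  {"jaw":0.6,"tx":-0.15,"ty":0,"tz":10.2,"yaw":0},
  {"jaw":0,"tx":-0.15,"ty":0,"tz":10.2,"yaw":0},
  {"jaw":0,"tx":-0.15,"ty":0,"tz":10.2,"yaw":0},
  {"jaw":0,"tx":-0.15,"ty":0,"tz":10.2,"yaw":0},
  {"jaw":0,"tx":-0.15,"ty":0,"tz":10.2,"yaw":0},
  {"jaw":0,"tx":-0.15,"ty":0,"tz":10.2,"yaw":0},
  {"jaw":0,"tx":-0.15,"ty":0,"tz":10.2,"yaw":0},
], squeeze=60)

```text
time_s: 2.62
position: [0.5357, 0.0271, 0.1682]
tcp_rot: [0.663, 0.748, -0.0, 0.0]
force: [-3.2, 0.3, 10.9]
gripper_width: 0.129
```

Emit:
play_rows([
  {"jaw":0,"tx":0,"ty":0,"tz":0,"yaw":0},
  {"jaw":0,"tx":0,"ty":0,"tz":-0.3,"yaw":0},
  {"jaw":0,"tx":0,"ty":0,"tz":-0.6,"yaw":0},
  {"jaw":0,"tx":0,"ty":0,"tz":-1,"yaw":0},
  {"jaw":0,"tx":0,"ty":0,"tz":-1.5,"yaw":0},
  {"jaw":0,"tx":0,"ty":0,"tz":-2,"yaw":0},
  {"jaw":0,"tx":0,"ty":0,"tz":-2.5,"yaw":0},
  {"jaw":0,"tx":0,"ty":0,"tz":-3,"yaw":0},
  {"jaw":0,"tx":0,"ty":0,"tz":-4,"yaw":0},
  {"jaw":0,"tx":0,"ty":0,"tz":-5.5,"yaw":0},
  {"jaw":0,"tx":0,"ty":0,"tz":-7,"yaw":0},
  {"jaw":0,"tx":0,"ty":0,"tz":-8,"yaw":0},
])

```text
time_s: 3.62
position: [0.536, 0.0271, 0.2503]
tcp_rot: [0.663, 0.749, 0.001, 0.001]
force: [0.5, 0.9, -2.4]
gripper_width: 0.125
```

```bash
python3 -c "
from h import *
to([.44,-.341,.245],.02)
c=snap('side','s2',crop=(200,110,200,150),s=4)
"
```

```text
t 3.62 pos [0.536  0.0271 0.2503] ang 0.121 F [ 0.5  0.9 -2.4] w 0.125 q [ 0.05  0.3  -0.05  1.21 -0.    1.5 ] down [ 0.002 -0.    -1.   ]
  tx,ty,tz [-35.39 -13.96   0.52] yaw 0.101
```

View pics/s2.png

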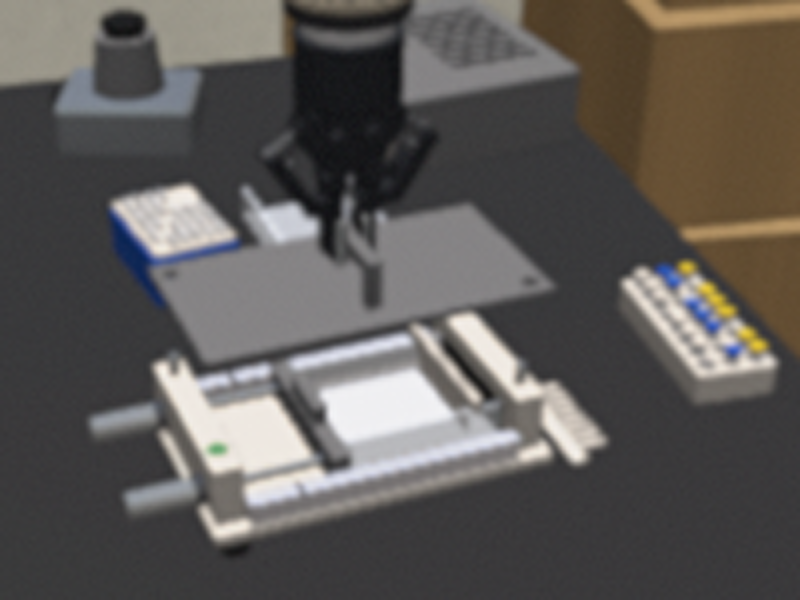

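The plate is held level in the air, with the gate, tray and comb undisturbed below it. I'll carry it to the pad.

Emit:
play_rows([
  {"jaw":0,"tx":-1.4,"ty":-0.6,"tz":0,"yaw":0},
  {"jaw":0,"tx":-4.2,"ty":-1.7,"tz":0,"yaw":0.01},
  {"jaw":0,"tx":-7.8,"ty":-3.1,"tz":0,"yaw":0.02},
  {"jaw":0,"tx":-11.3,"ty":-4.5,"tz":0,"yaw":0.03},
  {"jaw":0,"tx":-14.9,"ty":-5.9,"tz":0,"yaw":0.04},
  {"jaw":0,"tx":-18.4,"ty":-7.3,"tz":0,"yaw":0.05},
  {"jaw":0,"tx":-21.9,"ty":-8.7,"tz":0,"yaw":0.06},
  {"jaw":0,"tx":-25.5,"ty":-10.1,"tz":0,"yaw":0.07},
  {"jaw":0,"tx":-29,"ty":-11.4,"tz":0,"yaw":0.08},
  {"jaw":0,"tx":-31.8,"ty":-12.6,"tz":0,"yaw":0.09},
  {"jaw":0,"tx":-34.3,"ty":-13.5,"tz":0,"yaw":0.1},
  {"jaw":0,"tx":-35.4,"ty":-14,"tz":0,"yaw":0.1},
])

```text
time_s: 4.67
position: [0.4391, -0.344, 0.251]
tcp_rot: [0.701, 0.713, 0.001, 0.001]
force: [1.0, -0.7, -3.4]
gripper_width: 0.13
```

```bash
python3 -c "
from h import *
robot.read_camera('side');robot.read_camera('side');robot.read_camera('side')
to([.44,-.341,.105],.02)
c=snap('side','s3',crop=(170,190,240,180),s=3.3)
"
```

```text
t 4.82 pos [ 0.4399 -0.3415  0.251 ] ang 0.02 F [-0.6  0.4 -3.6] w 0.128 q [-0.66  0.34  0.    1.23  0.    0.89] down [ 0.004  0.    -1.   ]
  tx,ty,tz [ 0.04 -0.04 14.6 ] yaw -0.0
```

View pics/s3.png

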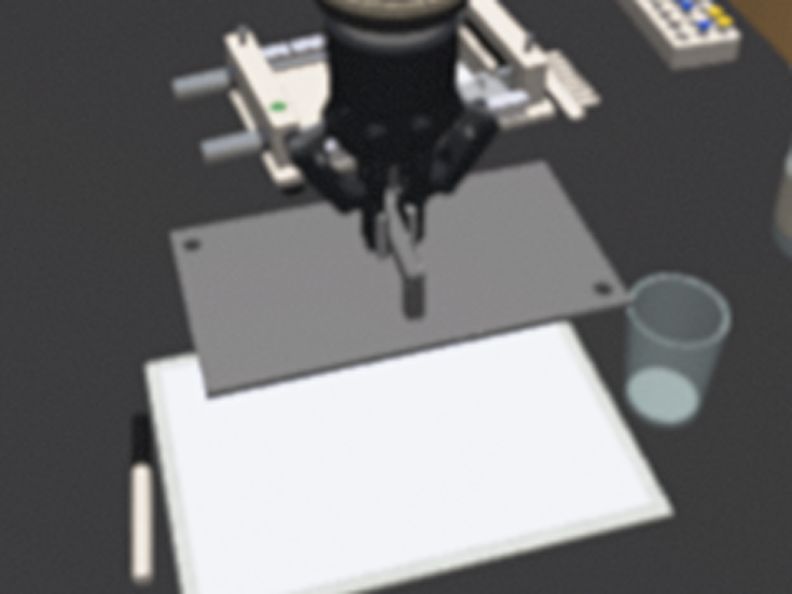

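The plate is level over the pad and clear of the beaker and marker. I'll lower it, slowing down near contact (about 15.5 cm expected).

Emit:
play_rows([
  {"jaw":0,"tx":0,"ty":0,"tz":1,"yaw":0},
  {"jaw":0,"tx":0,"ty":0,"tz":3,"yaw":0},
  {"jaw":0,"tx":0,"ty":0,"tz":5.5,"yaw":0},
  {"jaw":0,"tx":0,"ty":0,"tz":8,"yaw":0},
  {"jaw":0,"tx":0,"ty":0,"tz":10,"yaw":0},
  {"jaw":0,"tx":0,"ty":0,"tz":12,"yaw":0},
  {"jaw":0,"tx":0,"ty":0,"tz":13.5,"yaw":0},
  {"jaw":0,"tx":0,"ty":0,"tz":14.3,"yaw":0},
  {"jaw":0,"tx":0,"ty":0,"tz":14.7,"yaw":0},
  {"jaw":0,"tx":0,"ty":0,"tz":14.9,"yaw":0},
  {"jaw":0,"tx":0,"ty":0,"tz":15,"yaw":0},
  {"jaw":0,"tx":0,"ty":0,"tz":15,"yaw":0},
])

```text
time_s: 5.87
position: [0.4412, -0.3407, 0.1017]
tcp_rot: [0.7, 0.714, 0.002, 0.002]
force: [-0.4, 0.1, -3.2]
gripper_width: 0.127
```

Emit:
play_rows([
  {"jaw":0,"tx":0,"ty":0,"tz":0.1,"yaw":0},
  {"jaw":0,"tx":0,"ty":0,"tz":0.2,"yaw":0},
  {"jaw":0,"tx":0,"ty":0,"tz":0.3,"yaw":0},
  {"jaw":0,"tx":0,"ty":0,"tz":0.4,"yaw":0},
  {"jaw":0,"tx":0,"ty":0,"tz":0.4,"yaw":0},
])

```text
time_s: 6.28
position: [0.4411, -0.3407, 0.0976]
tcp_rot: [0.7, 0.714, 0.002, 0.002]
force: [0.1, 0.2, -3.7]
gripper_width: 0.13
```

Emit:
play_rows([
  {"jaw":0,"tx":0,"ty":0,"tz":0.05,"yaw":0},
  {"jaw":0,"tx":0,"ty":0,"tz":0.1,"yaw":0},
  {"jaw":0,"tx":0,"ty":0,"tz":0.15,"yaw":0},
  {"jaw":0,"tx":0,"ty":0,"tz":0.15,"yaw":0},
])

```text
time_s: 6.62
position: [0.4412, -0.3407, 0.0963]
tcp_rot: [0.7, 0.714, 0.002, 0.002]
force: [-0.9, 0.8, 2.5]
gripper_width: 0.124
```

Contact: the force went from −3.5 to +2.5 N at the expected height. I'll release and retreat.

Emit:
play_rows([
  {"jaw":0.1,"tx":0,"ty":0,"tz":0.03,"yaw":0},
  {"jaw":0.2,"tx":0,"ty":0,"tz":0.03,"yaw":0},
  {"jaw":0.3,"tx":0,"ty":0,"tz":0.03,"yaw":0},
  {"jaw":0.5,"tx":0,"ty":0,"tz":0.03,"yaw":0},
  {"jaw":0.6,"tx":0,"ty":0,"tz":0.03,"yaw":0},
  {"jaw":0.6,"tx":0,"ty":0,"tz":0.03,"yaw":0},
  {"jaw":0.6,"tx":0,"ty":0,"tz":-0.5,"yaw":0},
  {"jaw":0.6,"tx":0,"ty":0,"tz":-2,"yaw":0},
  {"jaw":0.6,"tx":0,"ty":0,"tz":-5,"yaw":0},
  {"jaw":0.6,"tx":0,"ty":0,"tz":-8.5,"yaw":0},
  {"jaw":0.6,"tx":0,"ty":0,"tz":-12,"yaw":0},
  {"jaw":0.6,"tx":0,"ty":0,"tz":-15.5,"yaw":0},
])

```text
time_s: 7.62
position: [0.4401, -0.3404, 0.2534]
tcp_rot: [0.7, 0.714, 0.002, 0.002]
force: [0.2, 0.0, 0.2]
gripper_width: 0.598
```

```bash
python3 -c "
from h import *
x=np.array([.535,.0265])+.0375*-np.array([np.cos(.121),np.sin(.121)])
print(x);to([*x,.24],.121)"
```

```text
[0.49777418 0.02197356]
t 7.62 pos [ 0.4401 -0.3404  0.2534] ang 0.021 F [0.2 0.  0.2] w 0.598 q [-0.66  0.34  0.01  1.23  0.    0.89] down [ 0.005 -0.    -1.   ]
  tx,ty,tz [36.11  6.52  1.36] yaw -0.1
```

Emit:
play_rows([
  {"jaw":0.6,"tx":2,"ty":0.4,"tz":0,"yaw":0},
  {"jaw":0.6,"tx":5.5,"ty":1,"tz":0,"yaw":-0.02},
  {"jaw":0.6,"tx":9.5,"ty":1.9,"tz":0,"yaw":-0.04},
  {"jaw":0.6,"tx":13.5,"ty":2.7,"tz":0,"yaw":-0.06},
  {"jaw":0.6,"tx":17.5,"ty":3.5,"tz":0,"yaw":-0.08},
  {"jaw":0.6,"tx":21.5,"ty":4.3,"tz":0,"yaw":-0.1},
  {"jaw":0.6,"tx":25.5,"ty":5.1,"tz":0.5,"yaw":-0.1},
  {"jaw":0.6,"tx":29.5,"ty":5.9,"tz":1,"yaw":-0.1},
  {"jaw":0.6,"tx":33,"ty":6.6,"tz":1.5,"yaw":-0.1},
  {"jaw":0.6,"tx":35.5,"ty":7.1,"tz":1.5,"yaw":-0.1},
  {"jaw":0.6,"tx":36.2,"ty":7.3,"tz":1.5,"yaw":-0.1},
  {"jaw":0.6,"tx":36.2,"ty":7.3,"tz":1.5,"yaw":-0.1},
])

```text
time_s: 8.62
position: [0.5058, 0.0247, 0.2389]
tcp_rot: [0.662, 0.749, 0.002, 0.002]
force: [-0.7, 0.5, 0.3]
gripper_width: 0.599
```

```bash
python3 -c "
from h import *
for i in range(3): robot.read_camera('side')
to([.5052,.0229,.116],.121)
c=snap('wrist','w4',s=1.4)
import pickle;pickle.dump(c,open('w4.pkl','wb'))
print(proj(c,[.5052,.0229,.072])*1.4)
snap('side','s4')
a=cv2.imread('pics/w4.png');b=cv2.resize(cv2.imread('pics/s4_raw.png')[250:400,190:410],None,fx=1.1,fy=1.1);a[:b.shape[0],-b.shape[1]:]=b if 0 else a[:b.shape[0],-b.shape[1]:]
out=np.zeros((600,790,3),np.uint8);out[:420,:560]=cv2.imread('pics/w4_raw.png');cv2.imwrite('pics/side4.png',cv2.resize(cv2.imread('pics/s4_raw.png')[190:390,180:410],None,fx=3,fy=3))
"
```

```text
t 8.77 pos [0.5055 0.0221 0.2389] ang 0.12 F [-0.1 -0.  -0.3] w 0.602 q [ 0.04  0.24 -0.16  1.16 -0.    1.49] down [ 0.005 -0.001 -1.   ]
  tx,ty,tz [ 0.1  -0.08 12.28] yaw -0.001
[[384.71677347 292.90530094]]
```

View pics/w4.png

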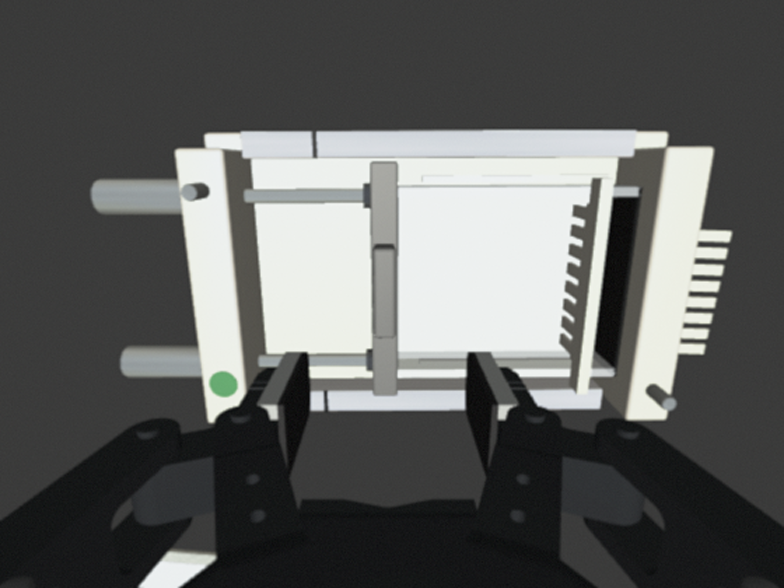

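View pics/side4.png

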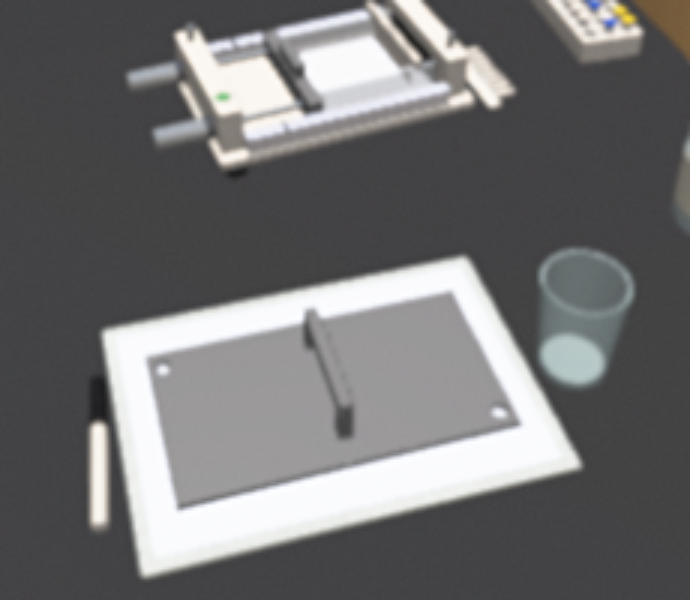

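The plate lies flat and wholly on the pad, with the beaker and marker untouched. The gate tab is at (384,291), where I predicted it, and the black lines are at (315,144) and (326,401). I'll descend over the tab and compute the travel from this picture.

```bash
python3 -c "
from h import *
import pickle;c=pickle.load(open('w4.pkl','rb'))
P=lambda u,v,z:atz(c,(u/1.4,v/1.4),z)[:2]
a,b=P(315,144,.045),P(326,401,.045); print('marks',a,b,'angle',np.arctan2(*(a-b)[::-1])-np.pi/2)
ux=np.array([np.cos(.121),np.sin(.121)])
ga,gb=P(371,165,.056),P(373.5,393,.056)
ra,rb=P(397,165,.056),P(397,393,.056)
print('mark x',a@ux,b@ux,'gate outer',ga@ux,gb@ux,'inner',ra@ux,rb@ux,'travel',((ga+gb)-(a+b))@ux/2)
print('tab c',P(384.5,291,.072))
"
```

```text
marks [0.4585239  0.09443288] [ 0.47754779 -0.05977977] angle 0.12274134717237994
mark x 0.46656988115303144 0.46684045437481425 gate outer 0.49721692024494396 0.49731465421724924 inner 0.5109371576159046 0.5115331375064822 travel 0.03056061946717381
tab c [0.50496125 0.02393175]
```

Emit:
play_rows([
  {"jaw":0.6,"tx":0.05,"ty":0,"tz":2,"yaw":0},
  {"jaw":0.6,"tx":0.05,"ty":0,"tz":5,"yaw":0},
  {"jaw":0.6,"tx":0.05,"ty":0,"tz":8,"yaw":0},
  {"jaw":0.6,"tx":0.05,"ty":0,"tz":10,"yaw":0},
  {"jaw":0.6,"tx":0.05,"ty":0,"tz":11.5,"yaw":0},
  {"jaw":0.6,"tx":0.05,"ty":0,"tz":12.1,"yaw":0},
  {"jaw":0.6,"tx":0.05,"ty":0,"tz":12.1,"yaw":0},
  {"jaw":0.6,"tx":0.05,"ty":0,"tz":12.1,"yaw":0},
])

```text
time_s: 9.53
position: [0.5063, 0.0218, 0.1185]
tcp_rot: [0.664, 0.748, 0.002, 0.002]
force: [0.7, 0.4, 0.7]
gripper_width: 0.604
```

Emit:
play_rows([
  {"jaw":0,"tx":0,"ty":-0.1,"tz":0,"yaw":0},
  {"jaw":0,"tx":0,"ty":-0.1,"tz":0,"yaw":0},
  {"jaw":0,"tx":0,"ty":-0.1,"tz":0,"yaw":0},
  {"jaw":0,"tx":0,"ty":-0.1,"tz":0,"yaw":0},
  {"jaw":0,"tx":0,"ty":-0.1,"tz":0,"yaw":0},
  {"jaw":0,"tx":0,"ty":-0.1,"tz":0,"yaw":0},
  {"jaw":0,"tx":0,"ty":-0.1,"tz":0,"yaw":0},
  {"jaw":0,"tx":0,"ty":-0.1,"tz":0,"yaw":0},
], squeeze=70)

```text
time_s: 10.2
position: [0.5044, 0.0215, 0.1193]
tcp_rot: [0.664, 0.748, 0.001, 0.002]
force: [-12.3, -3.7, 18.0]
gripper_width: 0.147
```

Emit:
play_rows([
  {"jaw":0,"tx":0,"ty":0,"tz":0,"yaw":0},
  {"jaw":0,"tx":0,"ty":-0.3,"tz":0,"yaw":0},
  {"jaw":0,"tx":0,"ty":-0.7,"tz":0,"yaw":0},
  {"jaw":0,"tx":0,"ty":-1.1,"tz":0,"yaw":0},
  {"jaw":0,"tx":0,"ty":-1.5,"tz":0,"yaw":0},
  {"jaw":0,"tx":0,"ty":-1.9,"tz":0,"yaw":0},
  {"jaw":0,"tx":0,"ty":-2.3,"tz":0,"yaw":0},
  {"jaw":0,"tx":0,"ty":-2.6,"tz":0,"yaw":0},
  {"jaw":0,"tx":0,"ty":-2.9,"tz":0,"yaw":0},
  {"jaw":0,"tx":0,"ty":-3,"tz":0,"yaw":0},
  {"jaw":0,"tx":0,"ty":-3,"tz":0,"yaw":0},
  {"jaw":0,"tx":0,"ty":-3,"tz":0,"yaw":0},
])

```text
time_s: 11.2
position: [0.4758, 0.0179, 0.1195]
tcp_rot: [0.664, 0.748, 0.002, 0.003]
force: [9.6, -0.9, -12.7]
gripper_width: 0.144
```

```bash
python3 -c "
from h import *
to([.5044,.0215,.1193],.121)
c=snap('wrist','w5',s=1.4)
import pickle;pickle.dump(c,open('w5.pkl','wb'))
"
```

```text
t 11.2 pos [0.4758 0.0179 0.1195] ang 0.119 F [  9.6  -0.9 -12.7] w 0.144 q [ 0.04  0.28 -0.44  0.85 -0.    1.49] down [ 0.007 -0.001 -1.   ]
  tx,ty,tz [0.02 2.88 0.04] yaw -0.002
```

View pics/w5.png

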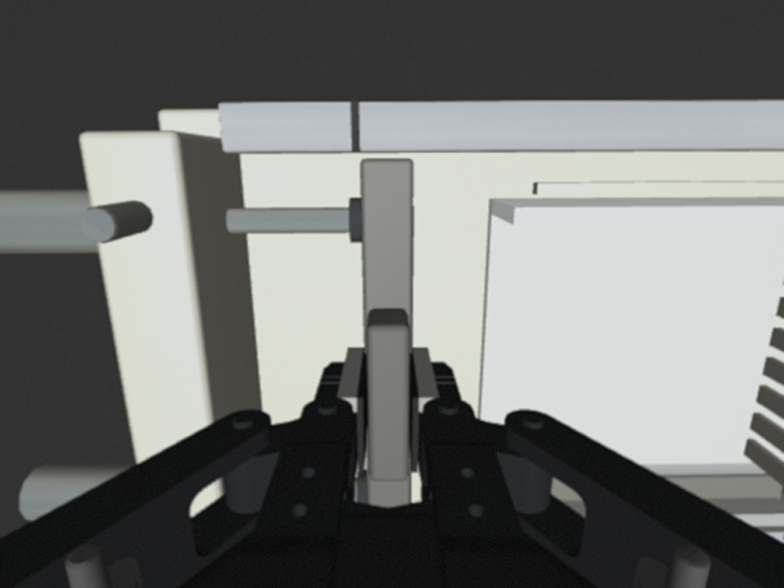

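The gate is drawn and gripped. Its outer top edge is at (361,165), the black line's centre is at (355,127), and the tray is in place. I'll compute the remaining offset.

```bash
python3 -c "
from h import *
import pickle;c=pickle.load(open('w5.pkl','rb'))
P=lambda u,v,z:atz(c,(u/1.4,v/1.4),z)[:2]
ux=np.array([np.cos(.1215),np.sin(.1215)])
m=[P(u,v,.045)@ux for u,v in((354.5,108),(355.5,145))];g=[P(u,v,.056)@ux for u,v in((361.5,170),(362.5,195),(363,300))];i=[P(u,v,.056)@ux for u,v in((412.5,170),(412,300))]
print('mark',m,'outer',g,'inner',i,'left',np.mean(g)-np.mean(m), 'from inner', np.mean(i)-.015-np.mean(m))
im=cv2.imread('pics/w5_raw.png').astype(int).sum(2)
for v in(80,90,100):print(v,im[v,246:262])
for v in(122,130,138,200):print(v,im[v,250:302])
to([.5044,.0215,.1193],.121)
"
```

```text
mark [np.float64(0.46593921367432295), np.float64(0.4660092494206984)] outer [np.float64(0.4681737684919987), np.float64(0.46833268142988543), np.float64(0.4679340267511873)] inner [np.float64(0.48244443078594357), np.float64(0.4827244044708204)] left 0.0021725940101797736 from inner 0.001610186080871323
80 [571 573 574 551 420 264 202 199 197 242 395 536 570 569 570 571]
90 [582 582 582 568 476 305 202 196 198 215 353 532 579 582 579 581]
100 [581 582 584 586 549 357 210 195 192 193 316 527 582 582 577 577]
122 [652 653 658 652 655 660 617 428 317 357 407 430 436 434 438 432 437 431
 431 436 436 433 431 432 435 438 432 431 430 431 434 429 434 431 431 436
 429 428 430 427 430 426 389 336 339 505 626 656 655 653 651 652]
130 [654 653 656 654 654 656 627 469 336 345 396 425 433 433 434 438 434 434
 431 435 436 434 430 431 434 432 428 434 427 429 430 427 431 429 428 428
 430 431 430 431 427 426 385 327 333 498 631 654 654 654 652 652]
138 [656 655 655 653 655 657 629 475 335 333 390 422 431 432 433 434 430 430
 427 433 428 432 430 429 430 428 429 429 428 429 433 431 429 429 427 428
 430 431 427 427 428 419 387 326 325 492 627 652 654 653 652 653]
200 [654 651 654 652 652 652 654 661 613 403 311 364 408 418 417 417 417 418
 419 416 412 419 418 416 420 413 413 413 415 413 412 412 413 412 412 413
 412 415 411 415 415 398 364 290 344 592 657 655 651 652 655 653]
t 11.25 pos [0.4759 0.0179 0.1195] ang 0.119 F [ 10.4   0.  -13.4] w 0.15 q [ 0.04  0.28 -0.44  0.85 -0.    1.49] down [ 0.007 -0.001 -1.   ]
  tx,ty,tz [0.02 2.87 0.04] yaw -0.002
```

Emit:
play_rows([
  {"jaw":0,"tx":0,"ty":-0.1,"tz":0.02,"yaw":0},
  {"jaw":0,"tx":0,"ty":-0.2,"tz":0.03,"yaw":0},
  {"jaw":0,"tx":0,"ty":-0.25,"tz":0.03,"yaw":0},
  {"jaw":0,"tx":0,"ty":-0.25,"tz":0.03,"yaw":0},
  {"jaw":0,"tx":0,"ty":-0.25,"tz":0.03,"yaw":0},
  {"jaw":0,"tx":0,"ty":-0.25,"tz":0.03,"yaw":0},
])

```text
time_s: 11.75
position: [0.4747, 0.0178, 0.1196]
tcp_rot: [0.664, 0.748, 0.003, 0.004]
force: [10.8, 0.5, -13.8]
gripper_width: 0.149
```

```bash
cat > chk.py <<'E'
from h import *
import sys
to([.5044,.0215,.1193],.121)
c=snap('wrist',sys.argv[1],s=1.4)
im=cv2.GaussianBlur(cv2.imread(f'pics/{sys.argv[1]}_raw.png'),(1,1),0).astype(float).sum(2)
ux=np.array([np.cos(.1215),np.sin(.1215)])
def edge(v,lo,hi,sgn):
    g=np.diff(im[v,lo:hi])*sgn; g[g<30]=0; k=g.argmax(); w=slice(max(k-2,0),k+3)
    return lo+.5+(np.arange(len(g))[w]*g[w]).sum()/g[w].sum()
M=[];G=[];I=[]
for v in(80,85,90,95,100):
    M.append(np.mean([atz(c,(edge(v,242,268,s),v),.045)[:2]@ux for s in(-1,1)]))
for v in(120,125,130,135,180,190,200):
    G.append(atz(c,(edge(v,245,266,-1),v),.056)[:2]@ux); I.append(atz(c,(edge(v,285,305,1),v),.056)[:2]@ux)
f=lambda a:1e3*np.round(np.array(a),5)
print('mark',f(M),'outer',f(G),'inner',f(I))
print('left mm',1e3*(np.median(G)-np.median(M)),1e3*(np.median(I)-.015-np.median(M)))
E
python3 chk.py w6
```

```text
t 11.75 pos [0.4747 0.0178 0.1196] ang 0.119 F [ 10.8   0.5 -13.8] w 0.149 q [ 0.04  0.27 -0.44  0.84 -0.    1.49] down [ 0.01  -0.001 -1.   ]
  tx,ty,tz [0.02 2.99 0.06] yaw -0.002
mark [465.85 465.87 465.88 465.87 465.94] outer [466.58 466.59 466.55 466.53 466.64 466.7  466.78] inner [481.68 481.57 481.59 481.62 481.82 481.92 481.91]
left mm 0.7257616853512672 0.8131043952461225
```

Emit:
play_rows([
  {"jaw":0,"tx":0,"ty":-0.1,"tz":0.05,"yaw":0},
  {"jaw":0,"tx":0,"ty":-0.19,"tz":0.1,"yaw":0},
  {"jaw":0,"tx":0,"ty":-0.19,"tz":0.1,"yaw":0},
  {"jaw":0,"tx":0,"ty":-0.19,"tz":0.1,"yaw":0},
  {"jaw":0,"tx":0,"ty":-0.19,"tz":0.1,"yaw":0},
  {"jaw":0,"tx":0,"ty":-0.19,"tz":0.1,"yaw":0},
])

```text
time_s: 12.3
position: [0.4748, 0.0178, 0.1195]
tcp_rot: [0.664, 0.748, 0.005, 0.005]
force: [11.5, 0.7, -5.9]
gripper_width: 0.149
```

```bash
python3 chk.py w7
```

```text
t 12.3 pos [0.4748 0.0178 0.1195] ang 0.119 F [11.5  0.7 -5.9] w 0.149 q [ 0.04  0.27 -0.45  0.84 -0.    1.49] down [ 0.014 -0.    -1.   ]
  tx,ty,tz [0.02 2.98 0.06] yaw -0.002
mark [465.86 465.87 465.88 465.87 465.92] outer [467.06 466.97 467.1  467.07 467.15 467.24 467.17] inner [482.05 482.08 482.11 482.13 482.33 482.24 482.28]
left mm 1.233625740537314 1.257209804390147
```

Emit:
play_rows([
  {"jaw":0,"tx":0,"ty":-0.2,"tz":0.05,"yaw":0},
  {"jaw":0,"tx":0,"ty":-0.33,"tz":0.05,"yaw":0},
  {"jaw":0,"tx":0,"ty":-0.33,"tz":0.05,"yaw":0},
  {"jaw":0,"tx":0,"ty":-0.33,"tz":0.05,"yaw":0},
  {"jaw":0,"tx":0,"ty":-0.33,"tz":0.05,"yaw":0},
  {"jaw":0,"tx":0,"ty":-0.33,"tz":0.05,"yaw":0},
])

```text
time_s: 12.85
position: [0.473, 0.0176, 0.1195]
tcp_rot: [0.664, 0.748, 0.006, 0.006]
force: [10.7, 0.9, -9.7]
gripper_width: 0.152
```

```bash
python3 chk.py w8
```

```text
t 12.85 pos [0.473  0.0176 0.1195] ang 0.119 F [10.7  0.9 -9.7] w 0.152 q [ 0.04  0.27 -0.46  0.83 -0.    1.49] down [ 0.017  0.    -1.   ]
  tx,ty,tz [0.01 3.16 0.08] yaw -0.002
mark [465.9  465.91 465.89 465.9  465.88] outer [465.42 465.46 465.53 465.5  465.57 465.67 465.62] inner [480.48 480.51 480.54 480.55 480.76 480.79 480.78]
left mm -0.3684924179287452 -0.3442920274079886
```

Emit:
play_rows([
  {"jaw":0,"tx":0,"ty":-0.14,"tz":0.05,"yaw":0},
  {"jaw":0,"tx":0,"ty":-0.14,"tz":0.05,"yaw":0},
  {"jaw":0,"tx":0,"ty":-0.14,"tz":0.05,"yaw":0},
  {"jaw":0,"tx":0,"ty":-0.14,"tz":0.05,"yaw":0},
  {"jaw":0,"tx":0,"ty":-0.14,"tz":0.05,"yaw":0},
  {"jaw":0,"tx":0,"ty":-0.14,"tz":0.05,"yaw":0},
])

```text
time_s: 13.4
position: [0.4731, 0.0176, 0.1195]
tcp_rot: [0.664, 0.748, 0.007, 0.008]
force: [11.5, 0.6, -10.4]
gripper_width: 0.148
```

```bash
python3 chk.py w9
```

```text
t 13.4 pos [0.4731 0.0176 0.1195] ang 0.119 F [ 11.5   0.6 -10.4] w 0.148 q [ 0.04  0.26 -0.46  0.83 -0.    1.49] down [ 0.021  0.    -1.   ]
  tx,ty,tz [0.02 3.15 0.08] yaw -0.002
mark [465.91 465.86 465.88 465.89 465.9 ] outer [465.76 465.89 465.84 465.97 465.91 465.99 465.95] inner [480.86 480.89 480.85 480.88 481.1  481.14 481.06]
left mm 0.018631488098330706 0.0007852606127012329
```

The gate's face matches the mark to about 0.1 mm. A final stability check and one look before handing in.

```bash
python3 -c "
from h import *
for i in range(12): robot.read_camera('side')
a=snap('side','s10'); snap('scene','c10')
x=cv2.imread('pics/s10_raw.png')[150:400,190:430];y=cv2.imread('pics/w9_raw.png')
cv2.imwrite('pics/fin.png',np.hstack([cv2.resize(x,(400,417)),cv2.resize(y,(400,417))]))
"; python3 chk.py w10
```

```text
t 14.15 pos [0.4732 0.0176 0.1195] ang 0.119 F [ 10.3   1.  -12. ] w 0.144 q [ 0.04  0.26 -0.46  0.83 -0.    1.49] down [ 0.021  0.    -1.   ]
  tx,ty,tz [0.02 3.15 0.09] yaw -0.002
mark [465.9  465.87 465.88 465.89 465.89] outer [465.81 465.88 465.86 465.97 465.91 465.98 465.96] inner [480.86 480.89 480.86 480.87 481.11 481.15 481.06]
left mm 0.019649609403094015 0.0041057719457615605
```

View pics/fin.png

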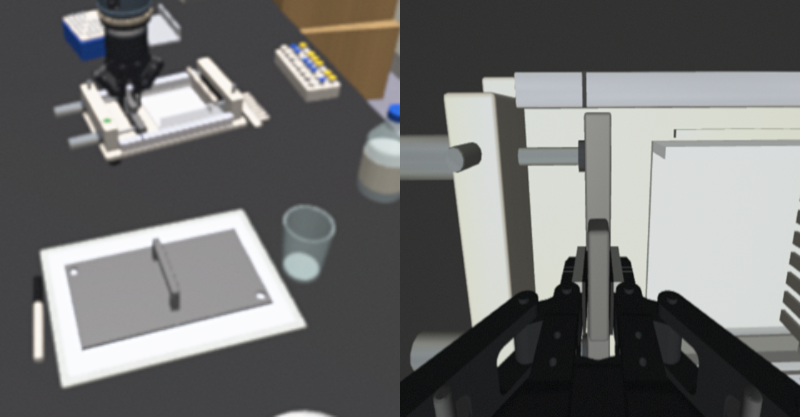

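The plate is still flat on the pad. The gate's outer edge at (585,115) lines up with the black line at (585,90), the tray is in place, and nothing else has moved. It held steady for 0.75 s, so I'm handing in.

```bash
python3 -c "
from plant import robot
print(robot.hand_in())"
```

```text
the job is handed in; nothing more can be done
None
```

The job is handed in: the cover plate lies flat and fully within the pad, and the gripper is holding the gate at the black line. It took about 14 of the 51 s.

**Gate position:** in the last wrist picture the gate's outer face was about 0.02 mm from the line's centre. It held there for 0.75 s before hand-in. The arm's own travel, corrected for tilt, gave about 30.4 mm instead of 30.0, so the two checks disagree by about 0.4 mm. I trusted the camera.

**Holding force:** the spring load read about 11 N, plus a steady vertical force of about 12 N on the tool from the grip. The tool had tilted by about 0.02 rad. Both are within limits.

**Everything else:** in the final pictures the tray still stood in the caster, and the beaker, marker, comb and tip box looked undisturbed. I judged these by eye and did not measure them.

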